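# Pull the push-fit head off the vortex mixer

## Robot

A 6-joint arm with a two-finger parallel gripper is mounted at the origin on the work surface. World frame = base frame: x ahead of the robot, y to its left, z up, the work surface at z = 0. Lengths are in m, angles in rad, forces in N, time in s.
With the tool pointing down it reaches from about 0.375 to 0.9 m from the base axis. Payload 3.1 kg.
Tool frame: the origin (TCP) lies between the finger pads; the fingertips stand 22 mm ahead of it and the grasp point (between the pads) lies 3 mm ahead of it; z points along the fingers, y is the direction in which the jaws open and shut (so a half turn about z gives the same grasp; the last joint's range is limited). The gripper opens to 87 mm and grips with 3 to 60 N. Pads are 19 mm wide; open, the fingers measure 117 mm over their backs; the gripper's body (75 mm by 190 mm) begins 51 mm behind the grasp point.
Start: joints at [-1.506, 0.527, 1.433, -0, 1.181, -0.178], TCP at [0.15, -0.607, 0.245] pointing down, gripper open.
Joint ranges: [-3.08, 3.08], [-0.75, 2.2], [0.22, 2.44], [-1.43, 4.57], [0, 2.65], [-2.85, 2.85]. Speed limits (rad/s): [2.79, 2.79, 3.14, 3.14, 3.14, 3.14].

## Interface

Orientations are given as a unit quaternion [x, y, z, w].
In Python, from rig import get_obs, camera, get_calibration, hand_in, search_frame gives the robot as it stands.
- The arm moves only by the shell command python3 -m jog 'ROWS' [FORCE]. ROWS is JSON, a list of rows, each an object with "grip": the closure in counts, from 0 (fully open) to 255 (shut); "travel": the shift along the world's x, y, z in cm, a list of three; "twist": the turn about the world's z in degrees. A call has 1 to 8 rows; each row shifts and turns the commanded pose from where the row before left it; what a row does not reach is not made up. A row lasts 1/10 s, in which the tool goes at most 50 mm and 8.59 degrees, less where a joint would pass 70% of its speed; a pose out of reach is approached as far as the arm can. A call is refused whole if a number of a shift passes 5 or a number of a turn 8.59, either way. A call with a gripper value outside its range is refused whole. The fingers move at their own pace and stop on an object; FORCE is the grip in N (left out, the last holds). Time passes only in rows, so rows that do not move let the fingers close. It gives the time, the measured TCP pose, the force and the opening at its end, in the units of the state.
- get_obs(): the state, without advancing time (a new reading comes with each control period).
- camera(name): name is "scene" or "top" or "wrist"; returns the picture (480x640x3 uint8, red, green, blue); there is no depth.
- get_calibration(name): a dict with "fx", "fy", "cx", "cy" (pixels), "R" (3x3) and "t" (3): a world point X has camera coordinates R X + t; the wrist camera has in their place "T_tool_cam" (4x4, takes a point from camera to tool coordinates, whose origin is the TCP and whose axes are the flange's). Camera axes: x right, y down, z forward; pixel columns grow to the right and rows downward; lengths in m; the calibration is good to about 2 mm. A picture is of the moment at which its call begins: read the wrist's pose just before it. get_calibration takes no time and is no camera call.
- hand_in(): hands the job in, once; it reports no verdict.
Trained networks look in the newest picture that a camera, given by its name, has taken for a name from the list of things; names that differ only in an ending like _2 or _b are one class to them, and where a whole thing is asked for, a point or a joint stands for the part that bears it (a point fixed in the world has none). Each returns a list of dicts, best first, with "p" (0 to 1); they miss things now and then, are a little off and sometimes report something else, mostly with a low value. They report only what shows in the picture. A call takes as long as a camera call.
- search_frame(target, camera): "at" ([x, y, z] in m, in world coordinates, good to about 4 mm: the middle of the surface that is visible of it).
The state is a dict: "time": time; "q": joint angles; "joint_velocities": joint speeds; "joint_torque": joint torques, N m; "position": TCP position; "tool_rot": TCP orientation; "ft_force": force on the tool from outside, world axes, zero at the start; "moment": the same for the moment, N m; "grip_width": finger opening in m.
Only numpy, scipy, OpenCV 4.12 (cv2) and the standard library are available. Lean on these libraries where they do the work, as an engineer would, in place of code of your own. Each camera call takes 0.05 s, during which the arm holds its last target. There are 200 camera calls.

## Task

Swap-out of the vortex mixer's head: take the puller by its red handle, feel its fork in under the orange push-fit cap from the open front until it has pushed the yellow release tab firmly to its stop, and, holding the tab in, pull straight up, gently and without jerking, until the cap pops off. Carry the cap level on the fork to the green mat, set it down softly so it stands upright wholly on the mat, then draw the fork out and leave the puller standing upright on the bare bench clear of the cap. Never touch the cap with the fingers, do not force the puller against the mixer or its tab, and leave everything else where it is.

Things in the scene. Friction and masses are not known exactly. Their poses are not given: they have to be found in the camera images.
- mixer_post (a point): Vortex mixer (fixed): blue housing, flat white deck 70 mm above the bench. Point: deck surface on the axis of the steel head post. z up, x from the open front to the blue control hump at the rear. Deck reaches 80 mm in front of (-x) the post, 98 mm wide. Hump: begins 45 mm behind the post, 32 mm over the deck.
- mixer: Same mixer; origin on the bench under the post, same axes. Cheeks 18 mm over the deck on both sides, inner faces 50 mm from the axis, from x -23 mm back: a tool gets under the cap only from the front, along +x. Post 15 mm thick, 12.5 mm tall; sprung balls in it, and a locking tooth, catch over a lip inside the cap. The deck's front part (from 28 mm ahead of the post) is rubber, giving 0.25 mm per N; the rest is rigid.
- mixer_front (a point): Point of the mixer on the deck, 31 mm in front of the post's axis, about where the yellow release tab (18 mm wide, 7 mm tall) stands; its front face really lies anywhere from 21 to 42 mm in front. Pushed along +x it starts to give at 2 N and reaches its hard stop 3.6 mm on at 4 N. Only at the stop is the cap surely unlocked; let go, the tab springs back.
- cap_rim (a point): Orange push-fit cup head ('cap'), 60 g, snapped on the post: a disc of 52 mm diameter, 14 mm thick, over a round hub of 28 mm diameter reaching 7.5 mm below the disc. The hub stands on the deck: a 7.5 mm gap is left between deck and disc. Point: on the axis, level with the disc's underside. z up.
- cap: Same cap; origin at the centre of the hub's underside, 7.5 mm below point cap_rim. With the release tab held fully in, it pops off at about 6 to 15 N of straight pull, after 1 to 4 mm of rise (faster pulls take more force; 20 mm/s is fine); if the tab is not in, it stays locked. Clear of the post after 13 mm; then it only rests on the fork.
- puller_grip (a point): Cap puller, 160 g, loose, standing on its fork: steel fork, C-shaped steel frame behind and above it, upright red handle 24 x 24 mm. Point: on the handle's axis, 75 mm above the fork's underside; the handle spans 44 to 100 mm above it; below it a steel arm (36 to 44 mm, 26 mm wide). z up, x forward, the way the fork points.
- puller_throat (a point): Puller, on the handle's axis, level with the fork's upper face (5 mm above its underside). Fork 5 mm thick; slot 31 mm wide, flaring at the tips, which end 30 mm ahead of the handle axis and spread 32 mm either side. The slot's closed end, a flat face 26 mm behind the handle axis, is what pushes the release tab.
- puller: Same puller; origin on the handle's axis at the fork's underside. The frame's upright lies 40 to 48 mm behind the handle axis, the fork's rear end 48 mm behind it. Clear height 36 mm under the arm, from the fork's underside.
- mat_top (a point): Round green parking mat, 150 mm diameter, 6 mm thick, rigid, fixed to the bench. Point: the centre of its upper face. When the cap's hub stands on it, the disc's underside is 7.5 mm above the mat, so the 5 mm fork comes free beneath.
- mat: Same mat; origin at the centre of its underside, on the bench.
- marker: Bystander: blue marker pen lying on the bench, 120 mm long, 16 mm thick. Origin at its underside centre.
- vial: Bystander: small amber glass jar, 28 mm diameter, 50 mm tall. Origin at its underside.
- beaker: Bystander: glass beaker, 70 mm diameter, 90 mm tall. Origin at its underside.
- reagent: Bystander: white reagent bottle with blue cap, 66 mm diameter, 130 mm tall. Origin at its underside.
- flat_head: Bystander: spare flat grey plastic mixer head, 68 mm diameter, 14 mm tall. Origin at its underside.

How it is judged:
On the way, in this order (a step that is already met when the one before it is completed fails the run):
1. the puller's fork is fully under the seated cap, the hub between its tines (horizontal distance between puller_throat and cap_rim below 0.02 m and z of puller_throat in the frame of cap_rim between -0.006 and 0.0015 m and distance between cap_rim and mixer_post below 0.0095 m), for 0.1 s.
2. the cap has popped off and rides level on the fork, clear above the post (horizontal distance between puller_throat and cap_rim below 0.02 m and z of puller_throat in the frame of cap_rim between -0.006 and 0.0015 m and z of cap_rim in the frame of mixer_post above 0.03 m and contact force between the fingers and cap below 0.1 N), for 0.2 s.
At the end, for the whole second after the job is handed in: Cap upright (0.1 rad) and still on the mat, hub down, axis within 48 mm of the mat centre; puller upright (0.1 rad) and still on the bare bench, its handle axis over 60 mm from the cap axis, not touching it (horizontal distance between cap_rim and mat_top below 0.048 m and z of cap_rim in the frame of mat_top between 0.0045 and 0.0105 m and angle between each of cap, puller's own z axis and vertical below 0.1 rad and linear speed of each of cap, puller below 0.02 m/s and horizontal distance between puller_throat and cap_rim above 0.06 m and contact force between puller and cap below 0.05 N and height (world z) of puller below 0.004 m).
It fails at once if the puller is forced against the mixer (over 18 N) or the arm bumps it (over 3 N) (contact force between puller and mixer above 18 N or contact force between any of the arm, the fingers and mixer above 3 N).
It fails at once if the puller jerks, rams or strains the cap (over 25 N) (contact force between puller and cap above 25 N).
It fails at once if the cap is handled with the fingers instead of the puller (contact force between the fingers and cap above 0.5 N).
It fails at once if the cap is tipped instead of kept level (over 17 degrees), or dropped or banged onto the mat (over 15 N) (angle between cap's own z axis and vertical above 0.3 rad or contact force between cap and mat above 15 N).
It fails at once if a bystander is disturbed (moved over 20 mm) (distance of any of marker, vial, beaker, reagent, flat_head from where it was at the start of the episode above 0.02 m).
It also fails if it takes over 72 s, if anything falls off the work surface, if the arm or the gripper's body presses on something with over 40 N, if the wrist force passes 120 N, or if a joint passes its speed limit or range.

## Working session

There is one attempt and no reset: what is moved stays moved. The work goes in short steps, Python scripts to look and compute and a shell command to move; the robot and the scene stay as the last step left them, time stands still between calls to the robot, and variables do not carry over. Pictures are saved under pics/ and viewed, about 8 in all and at most 12, crops included, and the job is handed in when it is done.

```bash
mkdir -p pics; ls
cat > h.py <<'E'
import numpy as np, cv2
from rig import get_obs, camera, get_calibration, hand_in, search_frame
def snap(n,f,crop=None,scale=1):
    im=camera(n); cv2.imwrite('pics/raw_'+f,im[:,:,::-1])
    if crop: im=im[crop[1]:crop[3],crop[0]:crop[2]]
    if scale!=1: im=cv2.resize(im,None,fx=scale,fy=scale,interpolation=cv2.INTER_CUBIC)
    cv2.imwrite('pics/'+f,np.ascontiguousarray(im[:,:,::-1])); return im
def proj(n,X):
    c=get_calibration(n); p=np.array(c['R'])@np.array(X)+np.array(c['t'])
    return np.array([c['fx']*p[0]/p[2]+c['cx'],c['fy']*p[1]/p[2]+c['cy']])
def ray(n,u,v,z):
    c=get_calibration(n); R=np.array(c['R']); t=np.array(c['t'])
    d=R.T@np.array([(u-c['cx'])/c['fx'],(v-c['cy'])/c['fy'],1]); o=-R.T@t
    return o+d*(z-o[2])/d[2]
E
python3 - <<'E'
from h import *
a=snap('top','top.png'); b=snap('scene','scene.png')
for n in ['mixer_post','mixer_front','cap_rim','cap','mixer','puller_grip','puller_throat','puller','mat_top','marker','vial','beaker','reagent','flat_head']:
    print(n,[[ (np.round(d['at'],3).tolist(),round(d['p'],2)) for d in search_frame(n,c)[:2]] for c in ('top','scene')])
print(get_obs())
for n in('top','scene'): c=get_calibration(n);print(n,-np.array(c['R']).T@np.array(c['t']),c['fx'])
E
```

```text
pics
mixer_post [[([0.507, 0.006, 0.069], 0.77)], [([0.567, 0.014, 0.068], 0.64), ([0.48, -0.297, 0.047], 0.6)]]
mixer_front [[([0.502, 0.006, 0.067], 0.82), ([0.507, 0.275, 0.01], 0.56)], [([0.567, 0.016, 0.068], 0.56)]]
cap_rim [[([0.51, 0.011, 0.088], 0.78)], [([0.512, 0.009, 0.09], 0.87)]]
cap [[([0.507, 0.006, 0.094], 0.93)], [([0.518, 0.007, 0.092], 0.57)]]
mixer [[([0.504, 0.002, 0.066], 0.9), ([0.757, 0.152, 0.047], 0.56)], [([0.564, 0.014, 0.071], 0.74)]]
puller_grip [[([0.46, -0.3, 0.049], 0.68)], [([0.479, -0.299, 0.051], 0.56)]]
puller_throat [[([0.464, -0.304, 0.042], 0.66)], [([0.479, -0.296, 0.041], 0.88), ([0.621, 0.153, 0.017], 0.21)]]
puller [[([0.618, 0.15, 0.018], 0.74), ([0.463, -0.301, 0.043], 0.68)], [([0.478, -0.298, 0.042], 0.8), ([0.515, 0.276, 0.01], 0.7)]]
mat_top [[([0.506, 0.272, 0.008], 0.95), ([0.466, -0.304, 0.041], 0.4)], [([0.515, 0.273, 0.009], 0.67)]]
marker [[([0.615, 0.148, 0.014], 0.75)], [([0.624, 0.155, 0.013], 0.86)]]
vial [[([0.508, 0.006, 0.072], 0.73), ([0.631, -0.15, 0.048], 0.63)], [([0.645, -0.149, 0.043], 0.6)]]
beaker [[([0.755, 0.15
[... 331 characters left out ...]
148e-01]), 'joint_velocities': array([-9.72801854e-05, -4.50652271e-04, -1.92294125e-03,  1.33932881e-03,
       -2.50164771e-04,  2.16255709e-03]), 'joint_torque': array([-6.68845641e-04, -4.40010560e+01, -1.76980627e+01,  6.33382075e-02,
        5.04532107e-02, -1.22419996e-05]), 'position': array([ 0.1503052 , -0.60664886,  0.24456401]), 'tool_rot': array([9.92641585e-01, 1.21089571e-01, 4.47286268e-06, 2.12880886e-05]), 'ft_force': array([ 0.31917404, -1.16741685,  0.57326658]), 'moment': array([ 0.0093806 ,  0.02786802, -0.03866289]), 'grip_width': 0.08709420290319153}
top [ 0.38824604 -0.00378332  1.18047063] 575.0817546442297
scene [1.03410417 0.1682222  0.74385273] 444.97022394776394
```

View pics/top.png

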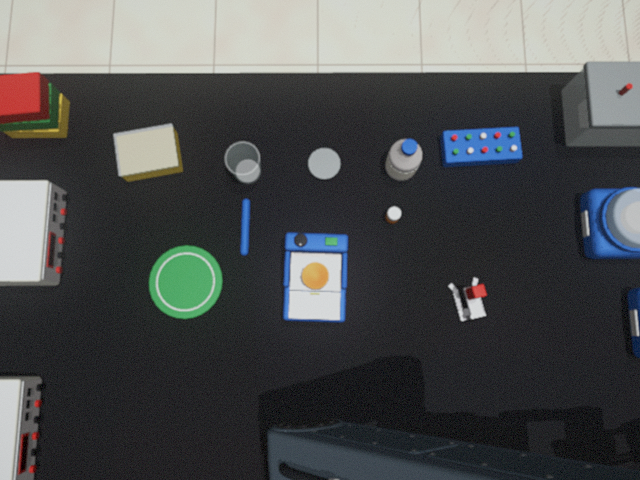

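View pics/scene.png

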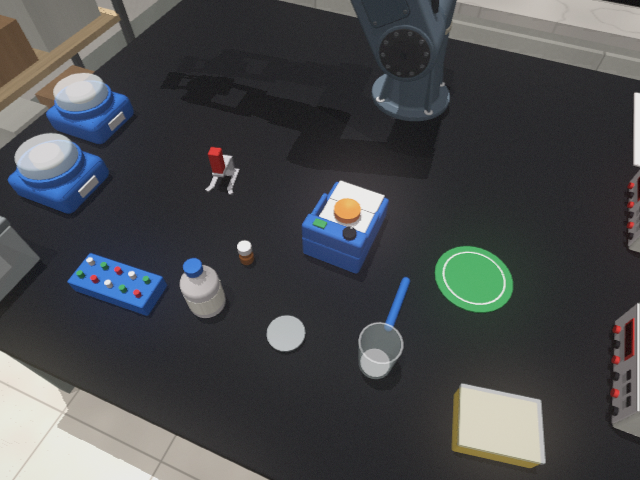

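Top view: mixer centred near px (315,277), open front towards the robot (world −x); puller at (470,300) with red handle at (477,292) and tips at (450,287)/(475,281), so its yaw is about +15°. The mat is at (186,282). The networks agree on the cap at about (0.51, 0.008) and the puller at about (0.465, −0.30). I'll move above the puller for a close look.

```bash
python3 -m jog '[{"grip":0,"travel":[3.5,3.4,0],"twist":0},{"grip":0,"travel":[3.5,3.4,0],"twist":0},{"grip":0,"travel":[3.5,3.4,0],"twist":0},{"grip":0,"travel":[3.5,3.4,0],"twist":0},{"grip":0,"travel":[3.5,3.4,0],"twist":0},{"grip":0,"travel":[3.5,3.4,0],"twist":0},{"grip":0,"travel":[3.5,3.4,0],"twist":0},{"grip":0,"travel":[0,0,0],"twist":0}]'
python3 - <<'E'
from h import *
c=get_calibration('wrist'); print(np.round(np.array(c['T_tool_cam']),3),c['fx'])
o=get_obs(); print(o['time'],o['position'],o['tool_rot'])
snap('wrist','w1.png')
for n in ['puller_grip','puller_throat','puller']: print(n,[(np.round(d['at'],3).tolist(),round(d['p'],2)) for d in search_frame(n,'wrist')[:2]])
E
```

```text
time: 2.3
position: [0.3986, -0.3638, 0.2447]
tool_rot: [0.992, 0.125, 0.001, -0.001]
ft_force: [-0.5, -0.2, -0.3]
grip_width: 0.0871
[[-0.001 -0.971 -0.24   0.067]
 [ 1.    -0.001 -0.001  0.   ]
 [ 0.001 -0.24   0.971 -0.141]
 [ 0.     0.     0.     1.   ]] 369.3451131451354
2.3 [ 0.3985536  -0.36381052  0.24465028] [ 9.92211902e-01  1.24554993e-01  6.55841449e-04 -1.07928132e-03]
puller_grip [([0.467, -0.31, 0.046], 0.71)]
puller_throat [([0.467, -0.308, 0.042], 0.81)]
puller [([0.468, -0.309, 0.045], 0.88)]
```

View pics/w1.png

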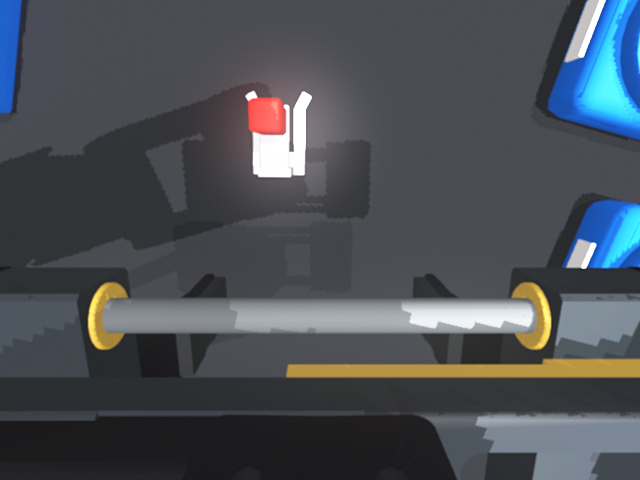

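```bash
cat >> h.py <<'E'
from scipy.spatial.transform import Rotation as Ro
def wcam(o):
    T=np.eye(4); T[:3,:3]=Ro.from_quat(o['tool_rot']).as_matrix(); T[:3,3]=o['position']
    return T@np.array(get_calibration('wrist')['T_tool_cam'])
def wproj(o,X):
    c=get_calibration('wrist'); p=np.linalg.inv(wcam(o))@np.append(X,1); return np.array([c['fx']*p[0]/p[2]+c['cx'],c['fy']*p[1]/p[2]+c['cy']])
def wray(o,u,v,z):
    c=get_calibration('wrist'); T=wcam(o); d=T[:3,:3]@np.array([(u-c['cx'])/c['fx'],(v-c['cy'])/c['fy'],1]); return T[:3,3]+d*(z-T[2,3])/d[2]
E
python3 - <<'E'
from h import *
from scipy.optimize import least_squares
o=get_obs(); im=cv2.imread('pics/raw_w1.png')[:,:,::-1].astype(int)
sub=(slice(60,220),slice(200,360))
r,g,b=[im[sub][...,i] for i in range(3)]
red=(r>150)&(g<90); wh=(r>190)&(g>190)&(b>190)
for m,z in((red,.1),(wh,.0)):
    ys,xs=np.nonzero(m); print(xs.min()+200,xs.max()+200,ys.min()+60,ys.max()+60,m.sum())
rm=red
def box(x0,x1,y0,y1,z0,z1): return [(x,y,z) for x in(x0,x1) for y in(y0,y1) for z in(z0,z1)]
B=box(-.012,.012,-.012,.012,.044,.1)
def hull(p,Bx):
    R=Ro.from_euler('z',p[2]).as_matrix(); P=np.array([wproj(o,R@np.array(q)+[p[0],p[1],0]) for q in Bx]); return P
def ext(p):
    H=hull(p,B); return np.r_[H.min(0),H.max(0)]
ys,xs=np.nonzero(rm); t=np.array([xs.min()+200,ys.min()+60,xs.max()+201,ys.max()+61.])
yaw=np.radians(14.4)
s=least_squares(lambda p:ext([p[0],p[1],yaw])-t,[.47,-.3]); print('handle',s.x,s.fun)
# fork rear edge corners & right tine
for u,v,z in((254,176,.044),(305,174,.005),(306,115,.005)): print(wray(o,u,v,z))
for u,v in((305,174),(305,118)): print('right tine',wray(o,u,v,.005))
E
```

```text
248 284 97 133 292
246 311 91 176 2826
handle [ 0.47679261 -0.30785643] [-1.64569671 -0.63815746  2.0151275   0.85163182]
[ 0.42562121 -0.30117463  0.044     ]
[ 0.43601471 -0.34496182  0.005     ]
[ 0.49143173 -0.33288391  0.005     ]
right tine [ 0.43601471 -0.34496182  0.005     ]
right tine [ 0.48848972 -0.33257494  0.005     ]
```

```bash
python3 -m jog '[{"grip":0,"travel":[4,2.9,0],"twist":0},{"grip":0,"travel":[4,2.9,0],"twist":-0.7},{"grip":0,"travel":[0,0,-4],"twist":0},{"grip":0,"travel":[0,0,-4],"twist":0},{"grip":0,"travel":[0,0,0],"twist":0},{"grip":0,"travel":[0,0,0],"twist":0}]'
python3 - <<'E'
from h import *
o=get_obs(); print(o['time'],o['position'],Ro.from_quat(o['tool_rot']).as_euler('xyz',degrees=True))
snap('wrist','w2.png')
print([(np.round(d['at'],3).tolist(),round(d['p'],2)) for d in search_frame('puller_grip','wrist')[:2]])
E
```

```text
time: 3.1
position: [0.4745, -0.312, 0.1644]
tool_rot: [0.993, 0.114, -0.0, -0.0]
ft_force: [0.3, 0.4, 0.8]
grip_width: 0.0872
3.1 [ 0.47445736 -0.31197543  0.16440111] [-1.79938566e+02  4.83543220e-02  1.30740371e+01]
[([0.478, -0.304, 0.045], 0.86)]
```

View pics/w2.png

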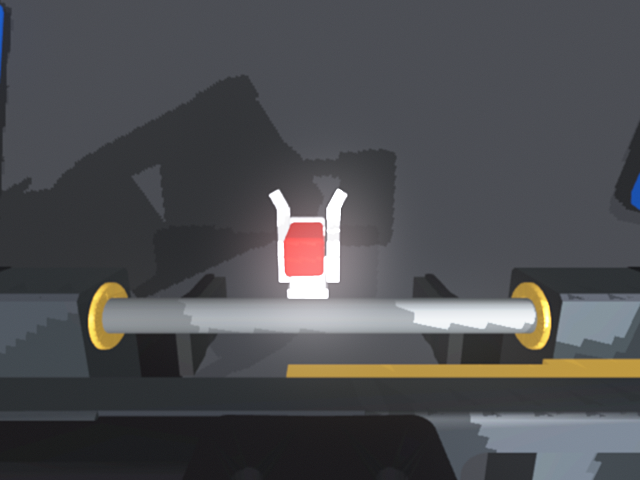

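Run:
```python
from h import *
from scipy.optimize import least_squares
o=get_obs()
def box(x0,x1,y0,y1,z0,z1): return [(x,y,z) for x in(x0,x1) for y in(y0,y1) for z in(z0,z1)]
B=box(-.012,.012,-.012,.012,.044,.1); yaw=np.radians(13.1)
R=Ro.from_euler('z',yaw).as_matrix()
def ext(p,Bx):
    P=np.array([wproj(o,R@np.array(q)+[p[0],p[1],0]) for q in Bx]); return np.r_[P.min(0),P.max(0)]
t=np.array([284,222,326,277.])
s=least_squares(lambda p:ext(p,B)-t,[.477,-.305]); print(s.x,s.fun)
print('tips',wproj(o,R@[.03,.032,.005]+[*s.x,0]),wproj(o,R@[.03,-.032,.005]+[*s.x,0]))
d=R.T@(np.r_[s.x,0]-np.r_[o['position'][:2],0]); print('delta tool fwd/lat',d, 'world',s.x-o['position'][:2])
```

```text
[ 0.48092895 -0.30362674] [ 0.15314193 -1.03208657 -0.15288541  0.87188197]
tips [269.4854041  190.74997261] [348.12471367 190.63041562]
delta tool fwd/lat [0.0071214  0.00769063 0.        ] world [0.00519298 0.00910457]
```

```bash
python3 -m jog '[{"grip":0,"travel":[0.5,0.9,0],"twist":0},{"grip":0,"travel":[0,0,-3.5],"twist":0},{"grip":0,"travel":[0,0,-3.5],"twist":0},{"grip":0,"travel":[0,0,-1.5],"twist":0},{"grip":0,"travel":[0,0,0],"twist":0},{"grip":0,"travel":[0,0,0],"twist":0},{"grip":120,"travel":[0,0,0],"twist":0},{"grip":160,"travel":[0,0,0],"twist":0}]' 10
python3 -m jog '[{"grip":255,"travel":[0,0,0],"twist":0},{"grip":255,"travel":[0,0,0],"twist":0},{"grip":255,"travel":[0,0,0],"twist":0},{"grip":255,"travel":[0,0,0],"twist":0},{"grip":255,"travel":[0,0,0],"twist":0}]' 10
python3 -m jog '[{"grip":255,"travel":[0,0,0],"twist":0},{"grip":255,"travel":[0,0,0],"twist":0},{"grip":255,"travel":[0,0,0],"twist":0},{"grip":255,"travel":[0,0,0],"twist":0},{"grip":255,"travel":[0,0,0],"twist":0}]' 50
python3 -c "
from h import *
o=get_obs();print(o['position'],Ro.from_quat(o['tool_rot']).as_euler('xyz',degrees=True),o['grip_width'],o['ft_force'],o['moment'])"
```

```text
time: 4.0
position: [0.4812, -0.3023, 0.0812]
tool_rot: [0.993, 0.115, 0.001, 0.001]
ft_force: [-1.2, -0.7, 0.7]
grip_width: 0.0779
time: 4.5
position: [0.4803, -0.3016, 0.0795]
tool_rot: [0.993, 0.115, -0.0, -0.0]
ft_force: [-0.5, -0.3, -0.4]
grip_width: 0.039
time: 5.0
position: [0.4802, -0.3015, 0.0794]
tool_rot: [0.993, 0.115, -0.0, -0.0]
ft_force: [0.3, 0.3, -1.7]
grip_width: 0.0238
[ 0.4801655  -0.30151053  0.0793764 ] [-1.79977249e+02  1.35559289e-02  1.32084058e+01] 0.02379594495349532 [ 0.29994293  0.26642849 -1.67006997] [ 0.02001284 -0.04169592  0.01838835]
```

```bash
python3 -m jog '[{"grip":255,"travel":[0,0,0],"twist":0},{"grip":255,"travel":[0,0,0.5],"twist":0},{"grip":255,"travel":[0,0,2],"twist":0},{"grip":255,"travel":[0,0,3],"twist":0},{"grip":255,"travel":[0,0,3],"twist":0},{"grip":255,"travel":[0,0,3],"twist":0},{"grip":255,"travel":[0,0,2.5],"twist":0},{"grip":255,"travel":[0,0,0],"twist":0}]' 50
python3 -m jog '[{"grip":255,"travel":[-0.7,3.5,0],"twist":-3},{"grip":255,"travel":[-0.7,3.9,0],"twist":-3},{"grip":255,"travel":[-0.7,3.9,0],"twist":-3},{"grip":255,"travel":[-0.7,3.9,0],"twist":-3},{"grip":255,"travel":[-0.7,3.9,0],"twist":-1.2},{"grip":255,"travel":[-0.7,3.9,0],"twist":0},{"grip":255,"travel":[-0.7,3.9,0],"twist":0},{"grip":255,"travel":[-0.7,3.9,0],"twist":0}]'
python3 -m jog '[{"grip":255,"travel":[0,0,0],"twist":0},{"grip":255,"travel":[0,0,0],"twist":0},{"grip":255,"travel":[0,0,0],"twist":0}]'
python3 - <<'E'
from h import *
o=get_obs(); print(o['time'],o['position'],Ro.from_quat(o['tool_rot']).as_euler('xyz',degrees=True))
snap('wrist','w3.png')
for n in('cap_rim','mixer_post','puller_throat','mixer_front'):print(n,[(np.round(d['at'],3).tolist(),round(d['p'],2)) for d in search_frame(n,'wrist')[:2]])
E
```

```text
time: 5.8
position: [0.4821, -0.3032, 0.2235]
tool_rot: [0.993, 0.115, 0.003, 0.003]
ft_force: [-0.1, 0.4, -2.1]
grip_width: 0.0239
time: 6.6
position: [0.423, 0.0079, 0.2186]
tool_rot: [1.0, -0.0, -0.001, -0.0]
ft_force: [0.6, 0.5, -1.8]
grip_width: 0.0242
time: 6.9
position: [0.4246, 0.0057, 0.2192]
tool_rot: [1.0, -0.0, 0.0, 0.0]
ft_force: [-0.7, 0.1, -1.7]
grip_width: 0.0233
6.9 [0.42463647 0.00571938 0.21917691] [ 1.79978159e+02 -7.72478627e-04 -7.40766510e-03]
cap_rim [([0.511, 0.003, 0.092], 0.95), ([0.528, 0.004, 0.068], 0.45)]
mixer_post [([0.533, 0.003, 0.068], 0.88)]
puller_throat [([0.433, 0.009, 0.202], 0.9)]
mixer_front [([0.531, 0.007, 0.07], 0.6)]
```

View pics/w3.png

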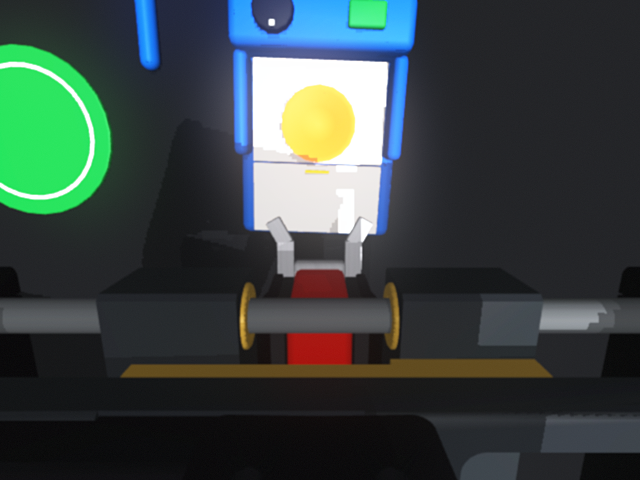

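```bash
python3 - <<'E'
from h import *
o=get_obs(); im=cv2.imread('pics/raw_w3.png'); hsv=cv2.cvtColor(im,cv2.COLOR_BGR2HSV)
# cap
m=((hsv[...,0]>8)&(hsv[...,0]<35)&(hsv[...,1]>90)&(hsv[...,2]>120)).astype(np.uint8); m[:70]=0;m[165:]=0;m[:,:265]=0;m[:,370:]=0
n,l,st,ce=cv2.connectedComponentsWithStats(m); k=1+np.argmax(st[1:,4]); print('cap',st[k],ce[k])
x0,y0,w,h,_=st[k]
# silhouette of disc z .0775-.0915
from scipy.optimize import least_squares
th=np.linspace(0,2*np.pi,60)
def ext(p):
    P=np.array([wproj(o,[p[0]+.026*np.cos(t),p[1]+.026*np.sin(t),z]) for t in th for z in(.0775,.0915)]); return np.r_[P.min(0),P.max(0)]
s=least_squares(lambda p:ext(p)-[x0,y0,x0+w,y0+h],[.51,.005]); print('cap xy',s.x,s.fun)
# tab (yellow)
m=((hsv[...,0]>15)&(hsv[...,0]<35)&(hsv[...,1]>90)).astype(np.uint8); m[:165]=0;m[185:]=0;m[:,:265]=0;m[:,370:]=0
n,l,st,ce=cv2.connectedComponentsWithStats(m); k=1+np.argmax(st[1:,4]); t=st[k]; print('tab',t,ce[k])
for z in(.07,.077): print(z,wray(o,t[0],t[1]+t[3],z),wray(o,t[0]+t[2],t[1]+t[3],z))
# deck side edges
S=hsv[...,1].astype(float); S=cv2.GaussianBlur(S,(3,3),0)
L=[];Rr=[]
for r in range(172,226,3):
    row=np.abs(np.diff(S[r])); a=235+np.argmax(row[235:270])+1; b=360+np.argmax(row[360:400])+1
    L.append(wray(o,a,r,.07)[:2]);Rr.append(wray(o,b,r,.07)[:2])
for E in(L,Rr):
    E=np.array(E); c=np.polyfit(E[:,0],E[:,1],1); res=E[:,1]-np.polyval(c,E[:,0]); g=abs(res)<.001; c=np.polyfit(E[g,0],E[g,1],1); print('edge yaw',np.degrees(np.arctan(c[0])),'y at x=.45',np.polyval(c,.45),g.sum())
# division line / front edge
V=cv2.GaussianBlur(hsv[...,2].astype(float),(3,3),0); F=[]
for c in range(262,376,4):
    col=np.diff(V[222:240,c]); F.append(wray(o,c,222+np.argmin(col)+1,.07)[:2])
F=np.array(F); c=np.polyfit(F[:,1],F[:,0],1); print('front edge yaw',-np.degrees(np.arctan(c[0])),'x',np.polyval(c,.005),np.std(F[:,0]-np.polyval(c,F[:,1])))
c=get_calibration('wrist'); print(c['cx'],c['cy'])
E
python3 -c "
import cv2;im=cv2.imread('pics/raw_w3.png')[40:250,230:410];cv2.imwrite('pics/w3c.png',cv2.resize(im,None,fx=2.8,fy=2.8,interpolation=cv2.INTER_CUBIC))"
```

```text
cap [ 282   85   73   77 4386] [317.84313725 123.0127679 ]
cap xy [0.51037743 0.00587071] [-0.92546855 -0.71755209  0.92745233  0.83603079]
tab [305 170  24   4  65] [316.43076923 171.30769231]
0.07 [0.47544963 0.01646607 0.07      ] [ 0.47539872 -0.00209204  0.07      ]
0.077 [0.47583332 0.01619737 0.077     ] [ 0.47578364 -0.00191317  0.077     ]
edge yaw -1.263786477867556 y at x=.45 0.05715046275659786 18
edge yaw -2.2303284920655617 y at x=.45 -0.04112798155438505 18Traceback (most recent call last):
  File "<stdin>", line 28, in <module>
  File "h.py", line 22, in wray
    c=get_calibration('wrist'); T=wcam(o); d=T[:3,:3]@np.array([(u-c['cx'])/c['fx'],(v-c['cy'])/c['fy'],1]); return T[:3,3]+d*(z-T[2,3])/d[2]
ValueError: time passes only in moves, steps and waits
```

View pics/w3c.png

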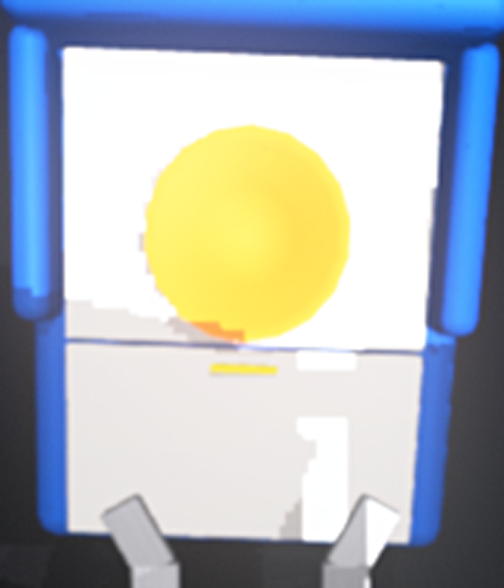

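Wrist view: the cap is centred at (317,122) and the tab at (317,172). The fork tips at (267,222) and (373,222) are symmetric about column 320. The mixer yaw is about −1.7° and the cap axis is at (0.510, 0.006). The tab front is about 35 mm ahead of the axis. Next I'll turn and lower in front of the cap.

```bash
sed -i 's/^from rig import.*/&\nimport functools\nget_calibration=functools.lru_cache(None)(get_calibration)/' h.py
python3 -m jog '[{"grip":255,"travel":[1,0.1,0],"twist":-1.7},{"grip":255,"travel":[1.1,0.1,0],"twist":0},{"grip":255,"travel":[0,0,-2],"twist":0},{"grip":255,"travel":[0,0,-2],"twist":0},{"grip":255,"travel":[0,0,-1.5],"twist":0},{"grip":255,"travel":[0,0,-0.8],"twist":0},{"grip":255,"travel":[0,0,0],"twist":0},{"grip":255,"travel":[0,0,0],"twist":0}]'
python3 - <<'E'
from h import *
snap('wrist','w4.png',(180,60,460,340),2); snap('scene','s4.png',(280,160,420,290),4)
o=get_obs(); print(o['time'],o['position'],Ro.from_quat(o['tool_rot']).as_euler('xyz',degrees=True),o['ft_force'],o['moment'])
E
```

```text
time: 7.95
position: [0.4459, 0.0082, 0.1568]
tool_rot: [1.0, -0.015, 0.0, 0.0]
ft_force: [0.1, -0.3, -2.3]
grip_width: 0.0236
8.05 [0.44601353 0.00817434 0.15721824] [ 1.79979804e+02 -1.02219362e-01 -1.68634598e+00] [-0.05110104 -0.68365291 -0.95590423] [ 0.04310488 -0.00379621  0.03193025]
```

View pics/w4.png

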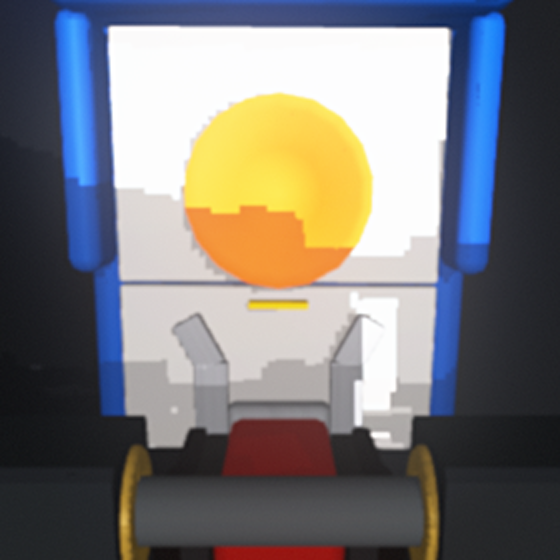

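```bash
cat >> h.py <<'E'
def st(n=4):
    P=[];F=[];M=[]
    for i in range(n):
        camera('wrist'); o=get_obs(); P.append(o['position']);F.append(o['ft_force']);M.append(o['moment'])
    print('t',round(o['time'],2),'P',np.round(np.mean(P,0)*1000,2),'F',np.round(np.mean(F,0),2),'M',np.round(np.mean(M,0),3),'w',round(o['grip_width']*1000,1),'eul',np.round(Ro.from_quat(o['tool_rot']).as_euler('xyz',degrees=True),2))
E
python3 -m jog '[{"grip":255,"travel":[0,0,-0.3],"twist":0},{"grip":255,"travel":[0,0,-0.2],"twist":0},{"grip":255,"travel":[0,0,0],"twist":0},{"grip":255,"travel":[0,0,0],"twist":0},{"grip":255,"travel":[0,0,0],"twist":0}]'; python3 -c "
from h import *
st()"
```

```text
time: 8.55
position: [0.4453, 0.0083, 0.1516]
tool_rot: [1.0, -0.015, 0.0, 0.0]
ft_force: [0.2, 0.0, -0.9]
grip_width: 0.024
t 8.75 P [445.33   8.36 151.6 ] F [-0.28 -0.05 -2.23] M [ 0.01  -0.007  0.02 ] w 23.7 eul [ 1.80e+02 -1.00e-02 -1.69e+00]
```

```bash
for i in 1; do python3 -m jog '[{"grip":255,"travel":[0,0,-0.1],"twist":0},{"grip":255,"travel":[0,0,-0.1],"twist":0},{"grip":255,"travel":[0,0,0],"twist":0},{"grip":255,"travel":[0,0,0],"twist":0}]'; done; python3 -c "
from h import *
st()"
python3 -m jog '[{"grip":255,"travel":[0,0,-0.08],"twist":0},{"grip":255,"travel":[0,0,0],"twist":0},{"grip":255,"travel":[0,0,0],"twist":0}]';python3 -c "
from h import *
st()"
```

```text
time: 9.15
position: [0.4452, 0.0084, 0.1495]
tool_rot: [1.0, -0.015, -0.0, -0.0]
ft_force: [0.6, 0.4, -1.7]
grip_width: 0.0237
t 9.35 P [445.3    8.36 149.54] F [ 0.11 -0.13 -1.51] M [ 0.033 -0.015 -0.   ] w 23.8 eul [180.    -0.    -1.69]
time: 9.65
position: [0.4454, 0.0083, 0.1489]
tool_rot: [1.0, -0.015, 0.0, 0.0]
ft_force: [-0.3, -0.1, -0.1]
grip_width: 0.024
t 9.85 P [445.38   8.34 148.85] F [-0.31  0.35  0.03] M [0.007 0.003 0.008] w 23.5 eul [ 1.80e+02 -2.00e-02 -1.69e+00]
```

```bash
python3 -m jog '[{"grip":255,"travel":[0,0,0.18],"twist":0},{"grip":255,"travel":[0,0,0],"twist":0},{"grip":255,"travel":[0.5,-0.015,0],"twist":0},{"grip":255,"travel":[0.5,-0.015,0],"twist":0},{"grip":255,"travel":[0.5,-0.015,0],"twist":0},{"grip":255,"travel":[0.4,-0.012,0],"twist":0},{"grip":255,"travel":[0,0,0],"twist":0}]'; python3 -c "
from h import *
st()"
python3 -m jog '[{"grip":255,"travel":[0.3,-0.009,0],"twist":0},{"grip":255,"travel":[0.3,-0.009,0],"twist":0},{"grip":255,"travel":[0.3,-0.009,0],"twist":0},{"grip":255,"travel":[0,0,0],"twist":0}]'; python3 -c "
from h import *
st()"
```

```text
time: 10.55
position: [0.4653, 0.0076, 0.1505]
tool_rot: [1.0, -0.015, 0.001, 0.0]
ft_force: [0.1, -0.6, -2.1]
grip_width: 0.0245
t 10.75 P [464.19   7.84 150.44] F [-0.24  0.14 -1.91] M [0.042 0.007 0.011] w 23.7 eul [-1.7999e+02  4.0000e-02 -1.6900e+00]
time: 11.15
position: [0.4741, 0.0074, 0.1506]
tool_rot: [1.0, -0.015, 0.001, 0.0]
ft_force: [-0.1, -0.5, -1.7]
grip_width: 0.0238
t 11.35 P [473.32   7.53 150.52] F [-0.37 -0.13 -1.66] M [-0.002 -0.037  0.005] w 23.7 eul [-1.80e+02  2.00e-02 -1.69e+00]
```

```bash
python3 -m jog '[{"grip":255,"travel":[0.3,-0.012,0],"twist":0},{"grip":255,"travel":[0.3,-0.012,0],"twist":0},{"grip":255,"travel":[0.3,-0.012,0],"twist":0},{"grip":255,"travel":[0.3,-0.012,0],"twist":0},{"grip":255,"travel":[0,0,0],"twist":0}]'; python3 -c "
from h import *
st()"
python3 -m jog '[{"grip":255,"travel":[0.3,-0.009,0],"twist":0},{"grip":255,"travel":[0.3,-0.009,0],"twist":0},{"grip":255,"travel":[0.3,-0.009,0],"twist":0},{"grip":255,"travel":[0,0,0],"twist":0},{"grip":255,"travel":[0,0,0],"twist":0}]'; python3 -c "
from h import *
st()"
```

```text
time: 11.85
position: [0.4861, 0.0069, 0.1506]
tool_rot: [1.0, -0.015, 0.0, 0.0]
ft_force: [0.3, 0.2, -0.6]
grip_width: 0.0236
t 12.05 P [485.26   7.08 150.49] F [-0.08  0.12 -1.76] M [ 0.05   0.001 -0.019] w 23.5 eul [-1.7999e+02  3.0000e-02 -1.6900e+00]
time: 12.55
position: [0.4943, 0.0068, 0.1505]
tool_rot: [1.0, -0.015, -0.0, -0.0]
ft_force: [-0.5, 0.2, -1.9]
grip_width: 0.0236
t 12.75 P [494.12   6.82 150.49] F [ 0.2  -0.05 -1.96] M [ 0.    -0.042  0.012] w 23.7 eul [-1.80e+02  2.00e-02 -1.69e+00]
```

```bash
S="from h import *
st(3)"; python3 -m jog '[{"grip":255,"travel":[0.2,-0.007,0],"twist":0},{"grip":255,"travel":[0.2,-0.007,0],"twist":0},{"grip":255,"travel":[0,0,0],"twist":0},{"grip":255,"travel":[0,0,0],"twist":0}]' >/dev/null; python3 -c "$S"
python3 -m jog '[{"grip":255,"travel":[0.15,-0.005,0],"twist":0},{"grip":255,"travel":[0,0,0],"twist":0},{"grip":255,"travel":[0,0,0],"twist":0}]'>/dev/null; python3 -c "$S"
python3 -m jog '[{"grip":255,"travel":[0.15,-0.005,0],"twist":0},{"grip":255,"travel":[0,0,0],"twist":0},{"grip":255,"travel":[0,0,0],"twist":0}]'>/dev/null; python3 -c "$S"
python3 -m jog '[{"grip":255,"travel":[0.15,-0.005,0],"twist":0},{"grip":255,"travel":[0,0,0],"twist":0},{"grip":255,"travel":[0,0,0],"twist":0}]'>/dev/null; python3 -c "$S"
```

```text
t 13.3 P [498.22   6.65 150.51] F [-0.   -0.13 -1.52] M [ 0.016 -0.008  0.012] w 23.1 eul [-1.80e+02  1.00e-02 -1.69e+00]
t 13.75 P [499.78   6.59 150.54] F [-0.53 -0.37 -2.03] M [ 0.042 -0.016  0.022] w 23.8 eul [-180.      0.     -1.69]
t 14.2 P [501.27   6.53 150.54] F [-0.18 -0.06 -1.34] M [ 0.008 -0.001 -0.016] w 23.6 eul [-180.      0.     -1.69]
t 14.65 P [502.81   6.47 150.55] F [ 0.19 -0.22 -2.03] M [ 0.036 -0.022  0.013] w 23.6 eul [180.    -0.    -1.69]
```

```bash
S="from h import *
st(3)"; J() { :; }
python3 -m jog '[{"grip":255,"travel":[0.1,-0.003,0],"twist":0},{"grip":255,"travel":[0,0,0],"twist":0},{"grip":255,"travel":[0,0,0],"twist":0}]'>/dev/null; python3 -c "$S"
python3 -m jog '[{"grip":255,"travel":[0.1,-0.003,0],"twist":0},{"grip":255,"travel":[0,0,0],"twist":0},{"grip":255,"travel":[0,0,0],"twist":0}]'>/dev/null; python3 -c "$S"
python3 -m jog '[{"grip":255,"travel":[0.1,-0.003,0],"twist":0},{"grip":255,"travel":[0,0,0],"twist":0},{"grip":255,"travel":[0,0,0],"twist":0}]'>/dev/null; python3 -c "$S"
```

```text
t 15.1 P [503.27   6.52 150.42] F [-1.56 -0.06 -2.25] M [-0.011  0.319  0.02 ] w 23.9 eul [-1.7999e+02  7.0000e-02 -1.6800e+00]
t 15.55 P [504.36   6.5  150.43] F [-2.32  0.01 -1.19] M [-0.006  0.593  0.01 ] w 23.5 eul [-1.7999e+02  5.0000e-02 -1.6800e+00]
t 16.0 P [505.51   6.44 150.45] F [-2.91 -0.41 -1.64] M [-0.011  0.674  0.009] w 23.6 eul [-1.7999e+02  3.0000e-02 -1.6900e+00]
```

```bash
S="from h import *
st(3)"
python3 -m jog '[{"grip":255,"travel":[0.1,-0.003,0],"twist":0},{"grip":255,"travel":[0,0,0],"twist":0},{"grip":255,"travel":[0,0,0],"twist":0}]'>/dev/null; python3 -c "$S"
python3 -m jog '[{"grip":255,"travel":[0.05,-0.0015,0],"twist":0},{"grip":255,"travel":[0,0,0],"twist":0},{"grip":255,"travel":[0,0,0],"twist":0}]'>/dev/null; python3 -c "$S"
python3 -m jog '[{"grip":255,"travel":[0.05,-0.0015,0],"twist":0},{"grip":255,"travel":[0,0,0],"twist":0},{"grip":255,"travel":[0,0,0],"twist":0}]'>/dev/null; python3 -c "$S"
```

```text
t 16.45 P [506.56   6.41 150.46] F [-3.49 -0.78 -1.98] M [-0.044  0.841 -0.018] w 23.7 eul [-1.7999e+02  3.0000e-02 -1.6900e+00]
t 16.9 P [506.98   6.41 150.44] F [-4.27 -0.1  -1.42] M [-0.028  0.981 -0.004] w 24.0 eul [-1.7999e+02  4.0000e-02 -1.6900e+00]
t 17.35 P [507.11   6.41 150.4 ] F [-4.86 -0.2  -2.28] M [-0.077  1.165 -0.017] w 23.8 eul [-1.7999e+02  9.0000e-02 -1.6800e+00]
```

```bash
S="from h import *
st(3)"
python3 -m jog '[{"grip":255,"travel":[0.05,-0.0015,0],"twist":0},{"grip":255,"travel":[0,0,0],"twist":0},{"grip":255,"travel":[0,0,0],"twist":0}]'>/dev/null; python3 -c "$S"
python3 -m jog '[{"grip":255,"travel":[0.05,-0.0015,0],"twist":0},{"grip":255,"travel":[0,0,0],"twist":0},{"grip":255,"travel":[0,0,0],"twist":0}]'>/dev/null; python3 -c "$S
snap('wrist','w5.png',(180,60,460,340),2)"
```

```text
t 17.8 P [507.18   6.42 150.34] F [-5.81 -0.48 -1.19] M [-0.08   1.325 -0.003] w 23.4 eul [-1.7999e+02  1.5000e-01 -1.6700e+00]
t 18.25 P [507.3    6.43 150.3 ] F [-5.93 -0.62 -0.98] M [-0.139  1.492 -0.012] w 23.5 eul [-179.99    0.21   -1.66]
```

View pics/w5.png

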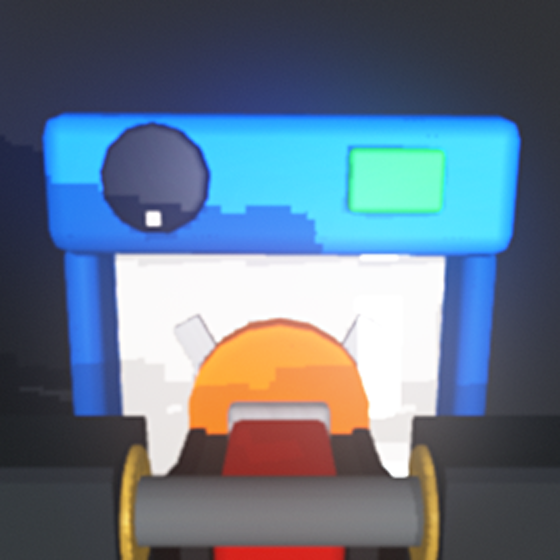

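At the stop: the position holds at 507.2 mm while the force rises past 4 N to about 6 N. The tips show symmetrically behind the cap at (195,330) and (360,330) in the crop. Next is a slow straight pull with the tab held in.

```bash
python3 -m jog '[{"grip":255,"travel":[0.05,-0.0015,0],"twist":0},{"grip":255,"travel":[0,0,0],"twist":0},{"grip":255,"travel":[0,0,0.08],"twist":0},{"grip":255,"travel":[0,0,0.12],"twist":0},{"grip":255,"travel":[0,0,0.12],"twist":0},{"grip":255,"travel":[0,0,0.12],"twist":0}]'; python3 -m jog '[{"grip":255,"travel":[0,0,0.12],"twist":0},{"grip":255,"travel":[0,0,0.12],"twist":0}]' ; python3 -m jog '[{"grip":255,"travel":[0,0,0.12],"twist":0},{"grip":255,"travel":[0,0,0.12],"twist":0}]';  python3 -c "
from h import *
st(2)"
```

```text
time: 18.9
position: [0.5074, 0.0067, 0.1537]
tool_rot: [1.0, -0.015, -0.002, -0.0]
ft_force: [-4.8, 0.0, -12.8]
grip_width: 0.0235
time: 19.1
position: [0.5087, 0.0065, 0.1567]
tool_rot: [1.0, -0.015, -0.001, -0.0]
ft_force: [-1.9, 1.0, -6.3]
grip_width: 0.0237
time: 19.3
position: [0.5122, 0.0058, 0.1609]
tool_rot: [1.0, -0.015, 0.003, 0.0]
ft_force: [-0.1, 0.6, -1.6]
grip_width: 0.0241
t 19.4 P [512.86   5.62 161.43] F [ 0.54 -0.43 -1.19] M [ 0.004 -0.034  0.011] w 23.8 eul [179.93  -0.5   -1.7 ]
```

```bash
python3 -c "
from h import *
st(4)
snap('scene','s6.png',(290,160,410,280),5)
for n in('cap_rim',):print([(np.round(d['at'],3).tolist(),round(d['p'],2)) for d in search_frame(n,'scene')[:2]])"
```

```text
t 19.6 P [511.58   5.82 160.94] F [-0.17 -0.14 -1.54] M [ 0.031 -0.021  0.027] w 23.3 eul [179.97  -0.21  -1.69]
[([0.521, 0.012, 0.104], 0.65)]
```

View pics/s6.png

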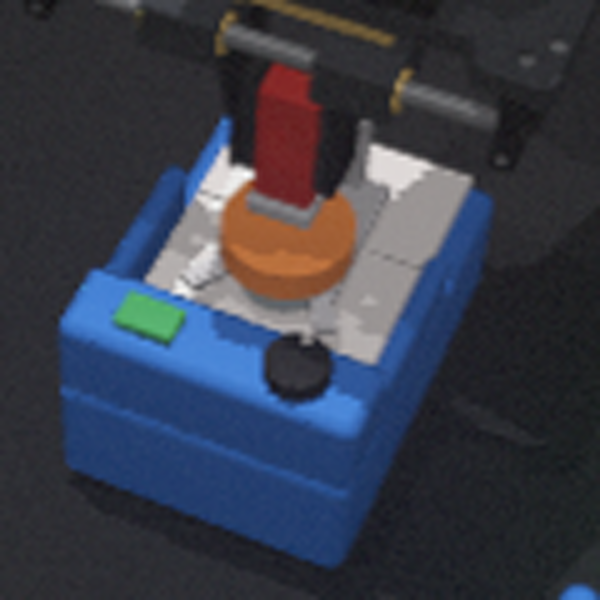

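```bash
python3 -m jog '[{"grip":255,"travel":[0,0,0.12],"twist":0},{"grip":255,"travel":[0,0,0.2],"twist":0},{"grip":255,"travel":[0,0,0.3],"twist":0},{"grip":255,"travel":[0,0,0.3],"twist":0},{"grip":255,"travel":[0,0,0.3],"twist":0},{"grip":255,"travel":[0,0,0.3],"twist":0},{"grip":255,"travel":[0,0,0.3],"twist":0},{"grip":255,"travel":[0,0,0.3],"twist":0}]';python3 -m jog '[{"grip":255,"travel":[0,0,0.5],"twist":0},{"grip":255,"travel":[0,0,0.5],"twist":0},{"grip":255,"travel":[0,0,0.5],"twist":0},{"grip":255,"travel":[0,0,0.3],"twist":0},{"grip":255,"travel":[0,0,0.1],"twist":0},{"grip":255,"travel":[0,0,0],"twist":0},{"grip":255,"travel":[0,0,0],"twist":0}]';  python3 -c "
from h import *
st(4)
snap('scene','s7.png',(290,120,430,260),4)
print([(np.round(d['at'],3).tolist(),round(d['p'],2)) for d in search_frame('cap_rim','scene')[:2]])"
```

```text
time: 20.5
position: [0.5093, 0.0063, 0.1812]
tool_rot: [1.0, -0.015, 0.0, 0.0]
ft_force: [0.5, 0.5, -2.6]
grip_width: 0.0237
time: 21.2
position: [0.5091, 0.0063, 0.1998]
tool_rot: [1.0, -0.015, -0.0, -0.0]
ft_force: [-0.4, 0.4, -2.7]
grip_width: 0.024
t 21.4 P [509.15   6.31 199.74] F [-0.03 -0.45 -1.8 ] M [0.026 0.    0.002] w 23.4 eul [-1.80e+02  2.00e-02 -1.69e+00]
[([0.518, 0.013, 0.139], 0.85)]
```

View pics/s7.png

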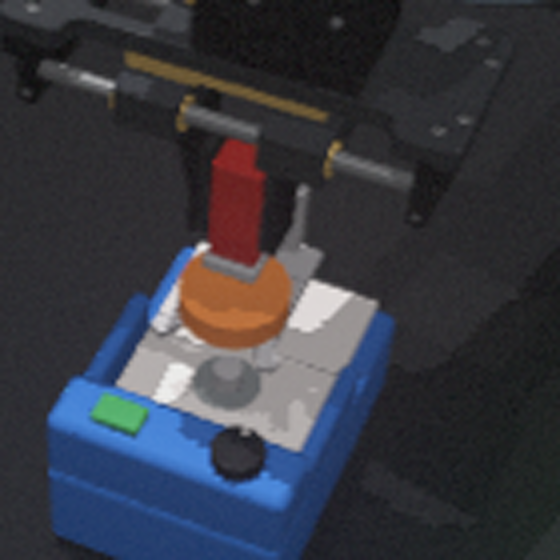

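The cap rides level on the fork at crop (235,300), and the bare post shows at (228,380). Next I'll carry it smoothly to the mat at about (0.508, 0.273).

```bash
python3 -m jog '[{"grip":255,"travel":[0,0.5,0],"twist":0},{"grip":255,"travel":[0,1,0],"twist":0},{"grip":255,"travel":[0,1.5,0],"twist":0},{"grip":255,"travel":[0,2,0],"twist":0},{"grip":255,"travel":[0,2,0],"twist":0},{"grip":255,"travel":[0,2,0],"twist":0},{"grip":255,"travel":[0,2,0],"twist":0},{"grip":255,"travel":[0,2,0],"twist":0}]';python3 -m jog '[{"grip":255,"travel":[0,2,0],"twist":0},{"grip":255,"travel":[0,2,0],"twist":0},{"grip":255,"travel":[0,2,0],"twist":0},{"grip":255,"travel":[0,2,0],"twist":0},{"grip":255,"travel":[0,2,0],"twist":0},{"grip":255,"travel":[0,1.7,0],"twist":0},{"grip":255,"travel":[0,1.2,0],"twist":0},{"grip":255,"travel":[0,0.8,0],"twist":0}]';python3 -m jog '[{"grip":255,"travel":[0,0,-1],"twist":0},{"grip":255,"travel":[0,0,-1.5],"twist":0},{"grip":255,"travel":[0,0,-2],"twist":0},{"grip":255,"travel":[0,0,-2],"twist":0},{"grip":255,"travel":[0,0,-1.5],"twist":0},{"grip":255,"travel":[0,0,-0.8],"twist":0},{"grip":255,"travel":[0,0,0],"twist":0},{"grip":255,"travel":[0,0,0],"twist":0}]'
python3 -c "
from h import *
st(4)
im=cv2.imread('pics/raw_top.png');h=cv2.cvtColor(im,cv2.COLOR_BGR2HSV);m=((h[...,0]>45)&(h[...,0]<80)&(h[...,1]>120)).astype(np.uint8);m[:,:140]=0;m[:,240:]=0
x,y,w,hh=cv2.boundingRect(m);print(x,y,w,hh,ray('top',x+w/2,y+hh/2,.006))
snap('scene','s8.png',(380,140,540,300),4)
print([(np.round(d['at'],3).tolist(),round(d['p'],2)) for d in search_frame('cap_rim','scene')[:2]])"
```

```text
time: 22.3
position: [0.5087, 0.1385, 0.1999]
tool_rot: [1.0, -0.014, -0.0, -0.0]
ft_force: [0.3, -0.4, -1.4]
grip_width: 0.0239
time: 23.1
position: [0.5089, 0.2747, 0.1999]
tool_rot: [1.0, -0.014, -0.0, 0.0]
ft_force: [0.8, -0.1, -2.0]
grip_width: 0.0238
time: 23.9
position: [0.5097, 0.273, 0.1121]
tool_rot: [1.0, -0.015, 0.0, 0.0]
ft_force: [-0.4, 0.2, -2.6]
grip_width: 0.0239
t 24.1 P [509.96 273.35 112.73] F [-0.26  0.39 -2.27] M [-0.007 -0.015  0.001] w 23.6 eul [-1.7997e+02 -1.0000e-01 -1.6900e+00]
148 245 75 74 [0.50568939 0.27103946 0.006     ]
[([0.521, 0.274, 0.05], 0.8)]
```

View pics/s8.png

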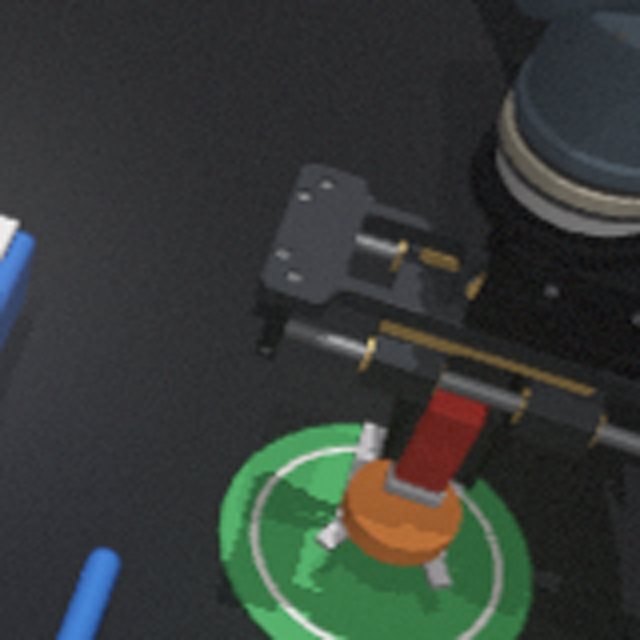

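```bash
python3 -m jog '[{"grip":255,"travel":[0,0,-0.5],"twist":0},{"grip":255,"travel":[0,0,-0.6],"twist":0},{"grip":255,"travel":[0,0,-0.5],"twist":0},{"grip":255,"travel":[0,0,-0.3],"twist":0},{"grip":255,"travel":[0,0,-0.1],"twist":0},{"grip":255,"travel":[0,0,0],"twist":0},{"grip":255,"travel":[0,0,0],"twist":0},{"grip":255,"travel":[0,0,0],"twist":0}]'
python3 -c "
from h import *
st(4)"
```

```text
time: 25.0
position: [0.5095, 0.2734, 0.0921]
tool_rot: [1.0, -0.015, 0.0, -0.0]
ft_force: [0.3, 0.0, -2.0]
grip_width: 0.0238
t 25.2 P [509.42 273.33  92.15] F [-0.06 -0.17 -2.42] M [ 0.014  0.001 -0.007] w 24.0 eul [-1.7999e+02 -2.0000e-02 -1.6900e+00]
```

```bash
python3 -m jog '[{"grip":255,"travel":[0,0,-0.1],"twist":0},{"grip":255,"travel":[0,0,-0.1],"twist":0},{"grip":255,"travel":[0,0,-0.07],"twist":0},{"grip":255,"travel":[0,0,-0.07],"twist":0},{"grip":255,"travel":[0,0,-0.07],"twist":0},{"grip":255,"travel":[0,0,-0.07],"twist":0},{"grip":255,"travel":[0,0,-0.07],"twist":0},{"grip":255,"travel":[0,0,0],"twist":0}]'
python3 -c "
from h import *
st(8)"
```

```text
time: 26.0
position: [0.5093, 0.2733, 0.0864]
tool_rot: [1.0, -0.015, -0.0, 0.0]
ft_force: [-1.2, -0.6, -2.2]
grip_width: 0.0236
t 26.4 P [509.32 273.3   86.48] F [-0.28 -0.17 -1.86] M [ 0.019 -0.008 -0.001] w 24.0 eul [-180.     -0.     -1.69]
```

```bash
python3 -m jog '[{"grip":255,"travel":[-0.2,0.006,0],"twist":0},{"grip":255,"travel":[-0.3,0.009,0],"twist":0},{"grip":255,"travel":[-0.4,0.012,0],"twist":0},{"grip":255,"travel":[-0.4,0.012,0],"twist":0},{"grip":255,"travel":[-0.4,0.012,0],"twist":0},{"grip":255,"travel":[-0.3,0.009,0],"twist":0},{"grip":255,"travel":[0,0,0],"twist":0}]'
python3 -c "
from h import *
st(3)
snap('wrist','w9.png',(180,60,460,340),2)
print([(np.round(d['at'],3).tolist(),round(d['p'],2)) for c in('wrist','scene') for d in search_frame('cap_rim',c)[:1]])"
```

```text
time: 27.1
position: [0.4885, 0.2739, 0.0864]
tool_rot: [1.0, -0.015, -0.0, 0.0]
ft_force: [0.5, 0.3, -2.4]
grip_width: 0.0235
t 27.25 P [489.32 273.94  86.5 ] F [ 0.14 -0.23 -1.81] M [ 0.024 -0.008 -0.009] w 24.1 eul [-1.7999e+02 -3.0000e-02 -1.6900e+00]
[([0.514, 0.27, 0.026], 0.56), ([0.521, 0.274, 0.05], 0.8)]
```

View pics/w9.png

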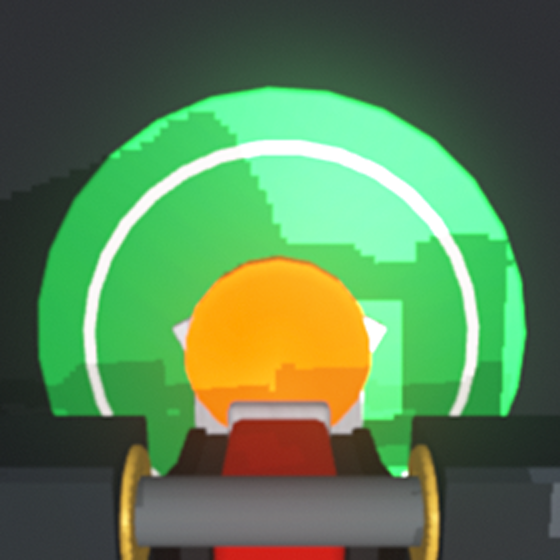

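```bash
python3 -m jog '[{"grip":255,"travel":[-0.5,0.015,0],"twist":0},{"grip":255,"travel":[-1,0.03,0],"twist":0},{"grip":255,"travel":[-1.5,0.045,0],"twist":0},{"grip":255,"travel":[-1.5,0.045,0],"twist":0},{"grip":255,"travel":[-1.8,0.054,0],"twist":0},{"grip":255,"travel":[-1.8,0.054,0],"twist":0},{"grip":255,"travel":[-1.5,0.045,0],"twist":0},{"grip":255,"travel":[-1.0,0.03,0],"twist":0}]'
python3 -m jog '[{"grip":255,"travel":[0,0,0],"twist":0},{"grip":255,"travel":[0,0,0],"twist":0}]'
python3 -c "
from h import *
st(3)
camera('wrist');print([(np.round(d['at'],3).tolist(),round(d['p'],2)) for n in('cap_rim','mat_top','puller_throat') for d in search_frame(n,'wrist')[:1]])"
```

```text
time: 28.2
position: [0.3808, 0.2768, 0.0865]
tool_rot: [1.0, -0.014, -0.001, 0.0]
ft_force: [0.2, 0.7, -1.2]
grip_width: 0.0238
time: 28.4
position: [0.3839, 0.2774, 0.0866]
tool_rot: [1.0, -0.015, 0.001, -0.0]
ft_force: [0.9, -0.3, -1.7]
grip_width: 0.0236
t 28.55 P [384.52 277.36  86.6 ] F [-0.08 -0.26 -1.08] M [-0.009 -0.017  0.008] w 23.4 eul [-1.7996e+02 -9.0000e-02 -1.7100e+00]
[([0.506, 0.271, 0.024], 0.77), ([0.483, 0.273, 0.006], 0.63), ([0.394, 0.28, 0.071], 0.78)]
```

```bash
python3 -m jog '[{"grip":255,"travel":[0,0,-0.2],"twist":0},{"grip":255,"travel":[0,0,-0.2],"twist":0},{"grip":255,"travel":[0,0,-0.15],"twist":0},{"grip":255,"travel":[0,0,-0.1],"twist":0},{"grip":255,"travel":[0,0,-0.05],"twist":0},{"grip":255,"travel":[0,0,0],"twist":0},{"grip":255,"travel":[0,0,0],"twist":0}]'
python3 -c "
from h import *
st(4)"
python3 -m jog '[{"grip":255,"travel":[0,0,-0.04],"twist":0},{"grip":255,"travel":[0,0,0],"twist":0},{"grip":255,"travel":[0,0,0],"twist":0}]'
python3 -c "
from h import *
st(4)"
```

```text
time: 29.45
position: [0.3833, 0.2771, 0.0795]
tool_rot: [1.0, -0.015, 0.0, -0.0]
ft_force: [0.3, 0.3, -1.1]
grip_width: 0.0235
t 29.65 P [383.32 277.09  79.47] F [-0.34 -0.   -1.95] M [ 0.021 -0.017  0.006] w 24.0 eul [-1.80e+02 -1.00e-02 -1.69e+00]
time: 29.95
position: [0.3834, 0.2771, 0.0793]
tool_rot: [1.0, -0.015, 0.0, -0.0]
ft_force: [-1.1, 0.0, 2.9]
grip_width: 0.0236
t 30.15 P [383.38 277.12  79.32] F [-0.6  -0.2   4.13] M [-0.073  0.191  0.002] w 23.5 eul [-1.7999e+02 -2.0000e-02 -1.6800e+00]
```

```bash
python3 -m jog '[{"grip":255,"travel":[0,0,0.03],"twist":0},{"grip":255,"travel":[0,0,0],"twist":0},{"grip":180,"travel":[0,0,0],"twist":0},{"grip":160,"travel":[0,0,0],"twist":0},{"grip":80,"travel":[0,0,0],"twist":0},{"grip":0,"travel":[0,0,0],"twist":0},{"grip":0,"travel":[0,0,0],"twist":0},{"grip":0,"travel":[0,0,0],"twist":0}]' 10
python3 -m jog '[{"grip":0,"travel":[0,0,0],"twist":0},{"grip":0,"travel":[0,0,1],"twist":0},{"grip":0,"travel":[0,0,3],"twist":0},{"grip":0,"travel":[0,0,4],"twist":0},{"grip":0,"travel":[0,0,4],"twist":0},{"grip":0,"travel":[0,0,4],"twist":0},{"grip":0,"travel":[0,0,0],"twist":0},{"grip":0,"travel":[0,0,0],"twist":0}]'
python3 -c "
from h import *
st(1); snap('wrist','w10.png')
print([(n,np.round(d['at'],3).tolist(),round(d['p'],2)) for n in('cap_rim','mat_top','puller_throat','puller_grip') for d in search_frame(n,'wrist')[:1]])"
```

```text
time: 30.95
position: [0.3833, 0.277, 0.0793]
tool_rot: [1.0, -0.015, 0.0, -0.0]
ft_force: [0.4, -0.1, 0.2]
grip_width: 0.0566
time: 31.75
position: [0.3835, 0.2772, 0.2408]
tool_rot: [1.0, -0.015, 0.001, -0.001]
ft_force: [-0.8, 0.3, -0.5]
grip_width: 0.0875
t 31.8 P [382.69 276.85 239.57] F [-0.25 -1.75 -0.13] M [0.025 0.027 0.019] w 86.8 eul [-180.      0.     -1.69]
[('cap_rim', [0.49, 0.062, 0.066], 0.57), ('puller_throat', [0.375, 0.279, 0.044], 0.61), ('puller_grip', [0.38, 0.277, 0.045], 0.88)]
```

Run:
```python
from h import *
from scipy.optimize import least_squares
st(1); o=get_obs(); im=camera('wrist'); camera('scene')
hsv=cv2.cvtColor(im,cv2.COLOR_RGB2HSV)
def blob(lo,hi,s=110,v=70):
    m=((hsv[...,0]>=lo)&(hsv[...,0]<=hi)&(hsv[...,1]>s)&(hsv[...,2]>v)).astype(np.uint8); m[265:]=0
    n,l,stt,ce=cv2.connectedComponentsWithStats(m); k=1+np.argmax(stt[1:,4]); return stt[k],ce[k]
th=np.linspace(0,2*np.pi,60)
def fit(b,r,z0,z1,x0):
    def ext(p):
        P=np.array([wproj(o,[p[0]+r*np.cos(t),p[1]+r*np.sin(t),z]) for t in th for z in(z0,z1)]); return np.r_[P.min(0),P.max(0)]
    s=least_squares(lambda p:ext(p)-[b[0],b[1],b[0]+b[2],b[1]+b[3]],x0); return s.x,s.fun
b,c=blob(8,28); print('cap',b,fit(b,.026,.0135,.0275,[.51,.27]))
b,c=blob(40,85,80,40); print('mat',b,fit(b,.075,0,.006,[.505,.271]))
m=((hsv[...,0]<6)|(hsv[...,0]>174))&(hsv[...,1]>120)&(hsv[...,2]>60); ys,xs=np.nonzero(m); print('red',xs.min(),xs.max(),ys.min(),ys.max(),'expected',[wproj(o,[.3834+dx,.277+dy,z]).round() for dx,dy,z in((-.012,.012,.1),(.012,-.012,.1),(.012,.012,.044))])
for n in('cap_rim','puller_grip','puller','marker','vial','beaker','reagent','flat_head'): print(n,[(np.round(d['at'],3).tolist(),round(d['p'],2)) for d in search_frame(n,'scene')[:1]])
```

```text
t 32.1 P [382.75 276.83 238.27] F [-0.54  0.01  0.11] M [ 0.076 -0.017 -0.006] w 86.9 eul [ 1.7994e+02  1.4000e-01 -1.6900e+00]
cap [ 289   51   58   62 2250] (array([0.50973309, 0.27401521]), array([-0.41705281, -1.34129981,  0.41755508,  1.52576907]))
mat [ 236    0  164  187 9655] (array([0.50028784, 0.27431944]), array([ 2.688625  ,  7.72539833, -2.69727203, -9.80440478]))
red 0 333 16 254 expected [array([304., 255.]), array([334., 224.]), array([306., 214.])]
cap_rim [([0.511, 0.274, 0.027], 0.92)]
puller_grip [([0.388, 0.275, 0.047], 0.7)]
puller [([0.39, 0.272, 0.041], 0.88)]
marker [([0.621, 0.155, 0.014], 0.57)]
vial [([0.646, -0.149, 0.045], 0.5)]
beaker [([0.726, 0.152, 0.054], 0.64)]
reagent [([0.764, -0.165, 0.088], 0.87)]
flat_head [([0.762, -0.007, 0.016], 0.85)]
```

```bash
python3 -c "
from h import *
print(hand_in())"
```

```text
the job is handed in; nothing more can be done
None
```

The cap is off the mixer and standing on the mat, and the puller stands by itself on the bare bench. I handed the job in at about 32 s of the 72 s limit; no verdict was reported.

**What I did:**
- **Approach:** I gripped the puller by its red handle and matched the mixer's yaw of about −1.7°. I checked the fork height by lightly touching the rubber deck, then slid the fork in under the cap without side contact.
- **Release and pull:** I pushed the tab until the position stopped advancing while the force rose to about 6 N. Then I pulled straight up at about 12 mm/s. The cap popped off, with the highest wrist reading I saw about 13 N.
- **Placing:** I carried the cap on the fork to the mat, lowered it slowly, and drew the fork straight back. I set the puller down in front of the mat and released it.

**Last checks:**

| Item | Result |
|---|---|
| Cap position | (0.510, 0.274), about 5 mm from the mat centre |
| Cap height and tilt | fits an upright cap standing on the mat, to about 1.5 pixels |
| Puller handle | about 0.38–0.39, 0.277, roughly 125 mm from the cap |
| Puller height | fork reached the bench at the same tool height as at pick-up |
| Bystanders | all within about 4 mm of their first sightings |

**Checks that failed or disagreed:**
- I had used up the 12 viewable pictures, so the final state was checked by numbers only.
- One wrist-camera network call put the cap at (0.49, 0.06) on the mixer with low confidence (0.57). The scene camera (0.92) and my own fit both put it on the mat.
- The final fit of the mat outline was poor because the mat was cut off in the picture; I took its centre from the first top view.
- The red-handle check failed because the colour mask also caught other red areas.

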